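# Find the flywheel's heavy side and hold it down

### The job

The flywheel on the green pedestal is out of balance, with a lead plug hidden somewhere inside one side, and its stiff bearing keeps that side from swinging down by itself. Turn the wheel by its ball-ended spokes, find the heavy side by feeling where it turns easily and where hard, and bring the heavy side straight down. Finish while holding: keep a firm grip on one ball, the wheel still, so that I can mark the light spot on top, and leave the other things on the bench where they are.

Things in the scene. Friction and masses are not known exactly. Their poses are not given: they have to be found in the camera images.
- wheel_centre (a point): Centre of the flywheel, on its level axis, 150 mm above the bench. Axes: x along the axis, from the wheel into the pedestal behind it (away from the robot), y level in the wheel's plane (left seen from the robot), z up; they do not turn with the wheel. The wheel is a dark disc 110 mm across, 28 mm thick, with a hub nut on its front.
- red_ball (a point): Centre of the red ball; turns with the wheel. Six steel spokes 10 mm thick, 60 degrees apart, end in balls 26 mm across, centres 88 mm from the axis in the wheel's mid-plane (x = 0 of wheel_centre); one is red, five black. The red one says nothing of where the heavy side is.
- stand: Green pedestal, bolted down; origin under the middle of its 110 x 130 mm foot, 60 mm behind the wheel's mid-plane, axes as wheel_centre. Its bearing housing and column stand behind the disc, from 37 mm behind the wheel's mid-plane on, and reach only 30 mm above the axis, so nothing stands over the upper balls.
- wheel: The flywheel; origin on its axis at wheel_centre, x along the axis as there, z toward the red ball. It turns about its axis, three free turns each way, and stays where left. Bearing dry friction 0.56 N m both ways; the heavy side adds or takes 0.38 to 0.51 N m times the sine of its angle from straight down: 0.5 to 12 N at a ball, hard while it rises. Heavy side: any angle to the red ball, at first over 40 degrees from straight down.
- solder_tin: Bystander on the bench, blue hinged tin, loose; not to be disturbed.
- pliers_black: Bystander on the bench, black pliers, loose; not to be disturbed.
- pliers_grey: Bystander on the bench, grey pliers, loose; not to be disturbed.
- charcoal_block: Bystander on the bench, black charcoal block, loose; not to be disturbed.
- parts_tray: Bystander on the bench, white two-part tray, loose; not to be disturbed.
- file_1: Bystander on the bench, needle file, loose; not to be disturbed.

How it is judged:
By the outcome, as a careful person would: the job done as asked, in the order asked, and still so for the second after the job is handed in, while the arm keeps its last pose, push and grip.
It also fails if it takes over 72 s, if anything falls off the work surface, if the arm or the gripper's body presses on something with over 40 N, if the wrist force passes 120 N, or if a joint passes its speed limit or range.

### The arm

A 6-joint arm with a two-finger parallel gripper is mounted at the origin on a cart in front of the work surface, level with it; the furniture and walls round the work are solid. World frame = base frame: x ahead of the robot, y to its left, z up, the work surface at z = 0. Lengths are in m, angles in rad, forces in N, time in s.
With the tool pointing down it reaches from about 0.3 to 0.775 m from the base axis. Payload 14.6 kg.
Tool frame: the origin (TCP) lies at the very end of the fingers, on their centre line; the grasp point (between the pads) lies 19 mm behind it; z points along the fingers, x is the direction in which the jaws open and shut, and the axes are right-handed (so a half turn about z gives the same grasp; the last joint's range is limited). The gripper opens to 94 mm and grips with 3 to 60 N. Pads are 16 mm wide; open, the fingers measure 119 mm over their backs; the gripper's body (75 mm by 177 mm) begins 78 mm behind the grasp point.
Start: joints at [1.27, 0.3, 1.521, -0, 1.321, -0.067], TCP at [0.127, 0.535, 0.205] pointing down, gripper open.
Joint ranges: [-3.03, 3.03], [-0.79, 2.21], [0.23, 2.52], [-1.04, 4.18], [0, 3.07], [-2.55, 2.55]. Speed limits (rad/s): [2.22, 2.22, 2.57, 3.14, 3.14, 3.14].

### API

Orientations are given as [roll, pitch, yaw] about the fixed x, y, z axes, in that order (R = Rz(yaw) Ry(pitch) Rx(roll)).
In Python, from station import ctrl gives the robot as it stands.
- The arm moves only by the shell command python3 -m inch 'ROWS' [FORCE]. ROWS is JSON, one flat list of numbers, 7 for each row, row after row: the shift along the tool's x, y, z in cm, then the turn, a rotation vector about the tool's x, y, z in rad, then the opening, from 0 (shut) to 1 (fully open). In form: [tx, ty, tz, wx, wy, wz, claw, tx, ty, tz, wx, wy, wz, claw, ...]. A call has 1 to 20 rows; each row shifts and turns the commanded pose from where the row before left it, along the tool's axes as they then stand; what a row does not reach is not made up. A row lasts 1/8 s, in which the tool goes at most 62.5 mm and 10.7 degrees, less where a joint would pass 70% of its speed; a pose out of reach is approached as far as the arm can. A call is refused whole if a number of a shift passes 6.25 or a number of a turn 0.188, either way. A call with a gripper value outside its range is refused whole. The fingers move at their own pace and stop on an object; FORCE is the grip in N (left out, the last holds). Time passes only in rows, so rows that do not move let the fingers close. It gives the time, the measured TCP pose, the force and the opening at its end, in the units of the state.
- ctrl.get_obs(): the state, without advancing time (a new reading comes with each control period).
- ctrl.camera(name): name is "scene" or "top"; returns (picture, depth): 480x640x3 uint8, red, green, blue; 480x640 float32, m along the optical axis (not along the pixel's ray), 0 where there is no reading.
- ctrl.camera_params(name): a dict with "vertical_fov" (degrees; the focal length in pixels is half the picture's height over the tangent of half this angle, whatever the lens; pixels are square), "cx", "cy" (the principal point, pixels), "distortion" ([k1, k2, p1, p2, k3] as OpenCV has them; the pictures are not rectified), "camera_from_world" (4x4, takes a point from world to camera coordinates). Camera axes: x right, y down, z forward; pixel columns grow to the right and rows downward; lengths in m; the calibration is good to about 2 mm. A picture is of the moment at which its call begins. camera_params takes no time and is no camera call.
- ctrl.hand_in(): hands the job in, once; it reports no verdict.
Trained networks look in the newest picture that a camera, given by its name, has taken for a name from the list of things; names that differ only in an ending like _2 or _b are one class to them, and where a whole thing is asked for, a point or a joint stands for the part that bears it (a point fixed in the world has none). Each returns a list of dicts, best first, with "score" (0 to 1); they miss things now and then, are a little off and sometimes report something else, mostly with a low value. They report only what shows in the picture. A call takes as long as a camera call.
- ctrl.spot_in(camera, label): "bbox" ([centre column, centre row, width, height] in pixels, round what is visible of it).
- ctrl.place_of(camera, label): "centre" ([column, row] in pixels: a listed point, or the origin of a listed thing).
The state is a dict: "time_s": time; "qpos": joint angles; "joint_vel": joint speeds; "tau": joint torques, N m; "ee_pos": TCP position; "eef_rot": TCP orientation; "force": force on the tool from outside, world axes, zero at the start; "moment": the same for the moment, N m; "grip_width": finger opening in m.
Only numpy, scipy, OpenCV 4.12 (cv2) and the standard library are available. Lean on these libraries where they do the work, as an engineer would, in place of code of your own. Each camera call takes 0.05 s, during which the arm holds its last target. There are 200 camera calls.

## Working session

There is one attempt and no reset: what is moved stays moved. The work goes in short steps, Python scripts to look and compute and a shell command to move; the robot and the scene stay as the last step left them, time stands still between calls to the robot, and variables do not carry over. Pictures are saved under pics/ and viewed, about 8 in all and at most 12, crops included, and the job is handed in when it is done.

```bash
mkdir -p pics; cat > h.py <<'E'
import numpy as np, cv2
from station import ctrl
def K(n):
    p=ctrl.camera_params(n); f=240/np.tan(np.radians(p["vertical_fov"]/2))
    return np.array([[f,0,p["cx"]],[0,f,p["cy"]],[0,0,1]]),np.array(p["distortion"],float),np.array(p["camera_from_world"])
def ray(n,uv):
    k,d,T=K(n); q=cv2.undistortPoints(np.array([[uv]],float),k,d)[0,0]
    R=T[:3,:3]; return -R.T@T[:3,3], R.T@np.array([q[0],q[1],1])
def at(n,uv,depth): o,r=ray(n,uv); return o+r*depth
def proj(n,P):
    k,d,T=K(n); return cv2.projectPoints(np.array(P,float).reshape(-1,3),cv2.Rodrigues(T[:3,:3])[0],T[:3,3],k,d)[0].reshape(-1,2)
def snap(n,f):
    im,de=ctrl.camera(n); cv2.imwrite(f"pics/{f}.png",im[:,:,::-1]); return im,de
E
python3 - <<'E'
from h import *
for n in("scene","top"):
    im,de=snap(n,n+"0")
    print(n,ray(n,(320,240)))
    for l in("wheel_centre","red_ball","stand"):
        for r in ctrl.place_of(n,l)[:2]:
            u=r["centre"]; d=de[int(u[1]),int(u[0])]; print(l,r["score"],u,d,at(n,u,d))
print(ctrl.get_obs())
E
```

```text
scene (array([-0.19534828, -0.37816818,  0.68941282]), array([ 0.76822492,  0.38863959, -0.50881663]))
wheel_centre 0.97 [353.2, 258.2] 0.9706506 [ 0.563605   -0.06368709  0.16655186]
red_ball 0.68 [346.3, 216.2] 0.9477519 [ 0.57434677 -0.04188666  0.24441445]
stand 0.84 [363.7, 308.8] 1.087926 [ 0.61778465 -0.07020913  0.01269606]
stand 0.29 [183.4, 264.0] 1.2182648 [0.56747818 0.36497071 0.02072043]
top (array([0.48584887, 0.03883276, 1.65532643]), array([ 0.05336048,  0.00875558, -0.99861148]))
wheel_centre 0.62 [360.4, 235.6] 1.4153509 [ 0.57167505 -0.04985038  0.24164389]
red_ball 0.89 [355.2, 231.0] 1.4076178 [ 0.58270205 -0.03649973  0.25024647]
stand 0.9 [361.2, 219.4] 1.4822037 [ 0.61804224 -0.05645251  0.1776245 ]
{'time_s': 0.4, 'qpos': array([ 1.27040541e+00,  2.99976058e-01,  1.52109161e+00,  1.67724390e-05,
        1.32071025e+00, -6.65775564e-02]), 'joint_vel': array([-8.45803015e-05,  5.36986146e-04, -9.54511651e-04, -1.60401836e-03,
       -1.57727230e-05,  4.90899787e-04]), 'tau': array([ 3.90652567e-04, -5.31204379e+01, -3.52602410e+01,  7.08590238e-02,
        2.18911946e-02, -1.31072505e-05]), 'ee_pos': array([0.12739999, 0.53498794, 0.20536505]), 'eef_rot': array([-3.14156411e+00,  1.83776981e-04,  1.33697882e+00]), 'force': array([-0.2127513 , -0.89343829, -0.36489229]), 'moment': array([-0.00160876, -0.02431501,  0.02810497]), 'grip_width': 0.09407424434538157}
```

View pics/scene0.png

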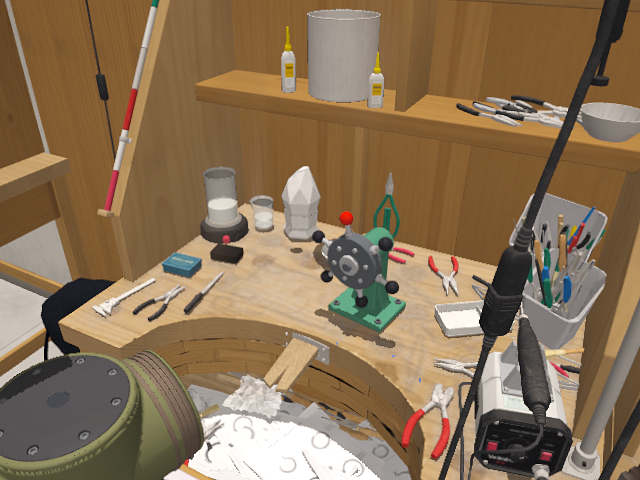

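View pics/top0.png

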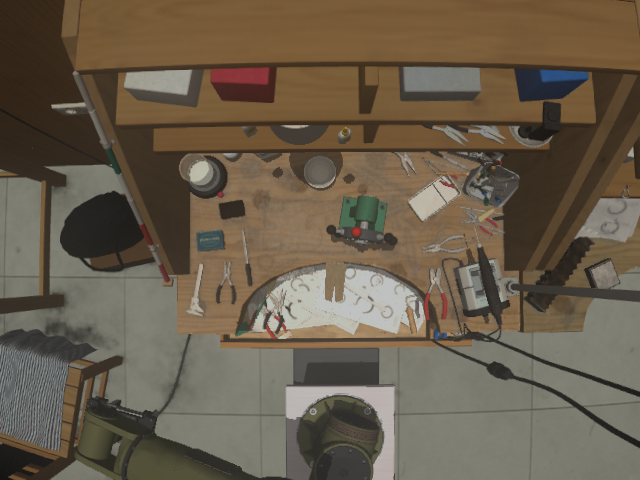

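Red ball near the top (346,217), black balls around (318,237), (323,286), (361,300), (392,287) and (386,244). The wheel faces slightly left of the robot. I'll zoom in once to fit it.

```bash
python3 - <<'E'
import cv2
a=cv2.imread('pics/scene0.png')[200:320,300:410]; b=cv2.imread('pics/top0.png')[185:255,315:405]
a=cv2.resize(a,None,fx=4,fy=4,interpolation=cv2.INTER_CUBIC); b=cv2.resize(b,None,fx=4,fy=4,interpolation=cv2.INTER_CUBIC)
import numpy as np
o=np.zeros((480,800,3),np.uint8); o[:480,:440]=a; o[:280,440:800]=b; cv2.imwrite('pics/crop.png',o)
E
```

```text
(no output)
```

View pics/crop.png

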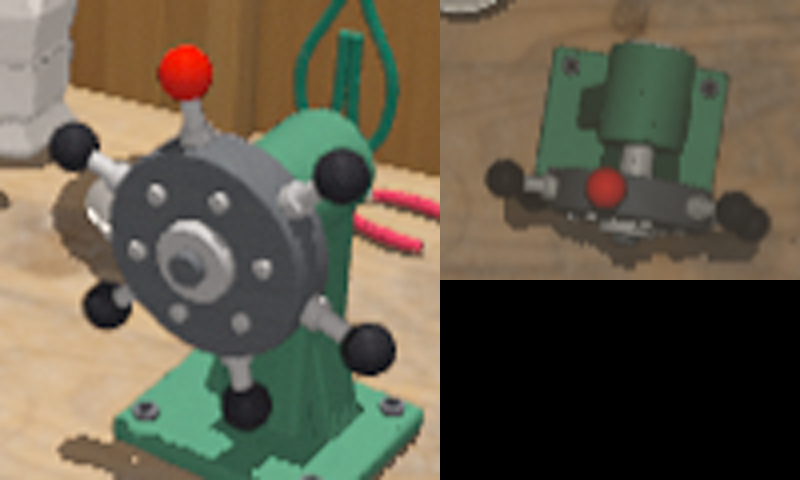

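```bash
cat >> h.py <<'E'
def balls(p,ks):
    x,y,w,t=p; k=np.array(ks); a=t+k*np.pi/3
    Y=np.array([-np.sin(w),np.cos(w),0])
    return np.array([x,y,.15])+.088*(np.cos(a)[:,None]*[0,0,1]+np.sin(a)[:,None]*Y)
E
python3 - <<'E'
from h import *
from scipy.optimize import least_squares
S=np.array([(186,73),(75,147),(107,304),(246,405),(368,348),(342,176)])/4+[300,200]-.375
T=np.array([(606-440,187),(505-440,179),(735-440,211),(750-440,220)])/4+[315,185]-.375
def f(p): return np.r_[(proj("scene",balls(p,range(6)))-S).ravel(),(proj("top",balls(p,[0,1,5,4]))-T).ravel()]
r=least_squares(f,[.57,-.055,-.1,.2]); print(r.x,np.degrees(r.x[2:]),np.round(r.fun,1))
print(balls(r.x,range(6)).round(4))
E
```

```text
[ 0.5796042  -0.05904795 -0.15828453  0.23851525] [-9.06903571 13.66591728] [ 0.3  0.3 -0.  -0.1  0.   0.3  0.   0.   0.4  0.4  0.3  0.2 -0.4 -0.
 -0.5 -0.1 -0.6 -0.4 -0.2  0.3]
[[ 0.5829 -0.0385  0.2355]
 [ 0.5929  0.0243  0.1747]
 [ 0.5896  0.0038  0.0892]
 [ 0.5763 -0.0796  0.0645]
 [ 0.5663 -0.1424  0.1253]
 [ 0.5696 -0.1219  0.2108]]
```

Fit is good (<0.6 px): wheel centre (0.580, −0.059), yaw −9°, red ball 13.7° left of top. Before swinging over, I'll check the tall things and the shelf.

```bash
python3 - <<'E'
from h import *
_,d=ctrl.camera("scene")
for u in [(221,180),(262,205),(301,180),(301,225),(300,107),(230,95),(390,120),(389,185)]: print(u,at("scene",u,d[u[1],u[0]]).round(3))
E
python3 -m inch '[0,0,-5,0,0,0,0.45, 0,0,-5,0,0,0,0.45]' 45
```

```text
(221, 180) [0.735 0.364 0.168]
(262, 205) [0.865 0.336 0.049]
(301, 180) [0.84  0.199 0.161]
(301, 225) [0.831 0.196 0.039]
(300, 107) [0.76  0.155 0.37 ]
(230, 95) [0.765 0.339 0.371]
(390, 120) [ 0.761 -0.046  0.372]
(389, 185) [ 0.921 -0.001  0.157]
time_s: 0.7
ee_pos: [0.1273, 0.5348, 0.3066]
eef_rot: [-3.142, 0.001, 1.337]
force: [-0.4, 0.2, 0.1]
grip_width: 0.0774
```

```bash
python3 -m inch '[-0.33,6.04,0,0,0,0.11,0.45,-0.33,6.04,0,0,0,0.11,0.45,-0.33,6.04,0,0,0,0.11,0.45,-0.33,6.04,0,0,0,0.11,0.45,-0.33,6.04,0,0,0,0.11,0.45,-0.33,6.04,0,0,0,0.11,0.45,-0.33,6.04,0,0,0,0.11,0.45,-0.33,6.04,0,0,0,0.11,0.45,-0.33,6.04,0,0,0,0.11,0.45,-0.33,6.04,0,0,0,0.11,0.45,-0.33,6.04,0,0,0,0.11,0.45,-0.33,6.04,0,0,0,0.11,0.45,0,0,0,0,0,0,0.45]' 45
cat > w.py <<'E'
# offset from the commanded/measured pose to radial grasp pose at wheel angle th, TCP radius r, in tool axes
import sys
from h import *
from scipy.spatial.transform import Rotation as R
C=np.array([.5796,-.0590,.15]); w=-.1583
Y=np.array([-np.sin(w),np.cos(w),0]); X=np.array([np.cos(w),np.sin(w),0]); Z=np.array([0,0,1.])
def tgt(th,r):
    u=np.cos(th)*Z+np.sin(th)*Y; t=np.cos(th)*Y-np.sin(th)*Z
    return C+r*u, np.c_[X,-t,-u]
def now():
    o=ctrl.get_obs(); return o,np.array(o["ee_pos"]),R.from_euler('xyz',o["eef_rot"]).as_matrix()
def delta(th,r):
    o,p,M=now(); P,Q=tgt(th,r)
    return (M.T@(P-p)*100).round(2), R.from_matrix(M.T@Q).as_rotvec().round(3)
def state():
    o,p,M=now(); u=-M[:,2]
    g=p-.019*M[:,2]-C
    F=np.array(o["force"]);m=np.array(o["moment"])
    print("t",round(o["time_s"],2),"tilt",np.degrees(np.arctan2(u@Y,u@Z)).round(1),"ball ang",np.degrees(np.arctan2(g@Y,g[2])).round(1),"r",np.hypot(g@Y,g[2]).round(4),"ax",(g@X).round(4),
     "F_XYZ",np.array([F@X,F@Y,F[2]]).round(2),"m",np.array([m@X,m@Y,m[2]]).round(2),"tq",(np.cross(p-C,F)+m)[:].dot(X).round(3),"w",round(o["grip_width"],4))
if __name__=="__main__":
    state()
    if len(sys.argv)>2: print(*delta(float(sys.argv[1]),float(sys.argv[2])))
E
python3 w.py 0.2385 0.124; python3 -c "from station import ctrl;print(ctrl.get_obs()['qpos'].round(2))"
```

```text
time_s: 2.33
ee_pos: [0.5504, 0.0059, 0.3053]
eef_rot: [3.141, 0.0, 0.011]
force: [0.6, 0.8, 0.6]
grip_width: 0.0423
t 2.33 tilt 0.0 ball ang 18.9 r 0.1842 ax -0.0391 F_XYZ [0.44 0.84 0.6 ] m [-0.07  0.01  0.01] tq -0.161 w 0.0423
[3.35 3.63 3.48] [-0.238 -0.02   0.168]
[-0.06  0.25  1.36 -0.    1.54 -0.07]
```

```bash
python3 -m inch '[0,0,0,-0.12,-0.01,0.084,0.45, 0,0,0,-0.12,-0.01,0.084,0.45,0,0,0,0,0,0,0.45]'; python3 w.py 0.2385 0.124;python3 -c "from station import ctrl;print(ctrl.get_obs()['qpos'].round(2))"
```

```text
time_s: 2.7
ee_pos: [0.5503, 0.0114, 0.305]
eef_rot: [2.901, 0.001, -0.148]
force: [0.7, -0.2, -0.1]
grip_width: 0.0423
t 2.7 tilt 13.8 ball ang 21.8 r 0.1868 ax -0.04 F_XYZ [ 0.7  -0.04 -0.1 ] m [-0.02  0.01 -0.02] tq -0.018 w 0.0423
[3.97 2.68 4.2 ] [ 0.002 -0.002  0.01 ]
[ 0.07  0.28  1.33 -0.23  1.58  0.22]
```

```bash
python3 -m inch '[2,1.34,2.1,0,0,0.01,0.45, 1.97,1.34,2.1,0,0,0,0.45,0,0,0,0,0,0,0.45]'; python3 w.py 0.2385 0.069
```

```text
time_s: 3.08
ee_pos: [0.5839, -0.0332, 0.2696]
eef_rot: [2.903, 0.0, -0.161]
force: [0.4, 0.1, -1.2]
grip_width: 0.042
t 3.08 tilt 13.7 ball ang 12.5 r 0.1414 ax 0.0002 F_XYZ [ 0.34  0.12 -1.18] m [ 0.03  0.14 -0.06] tq -0.018 w 0.042
[-0.01 -0.29  5.34] [ 0.     0.001 -0.003]
```

```bash
python3 - <<'E'
from h import *
im,_=ctrl.camera("scene"); a=cv2.resize(im[130:330,260:440],None,fx=3,fy=3,interpolation=cv2.INTER_CUBIC); cv2.imwrite("pics/app.png",a[:,:,::-1])
E
```

```text
(no output)
```

View pics/app.png

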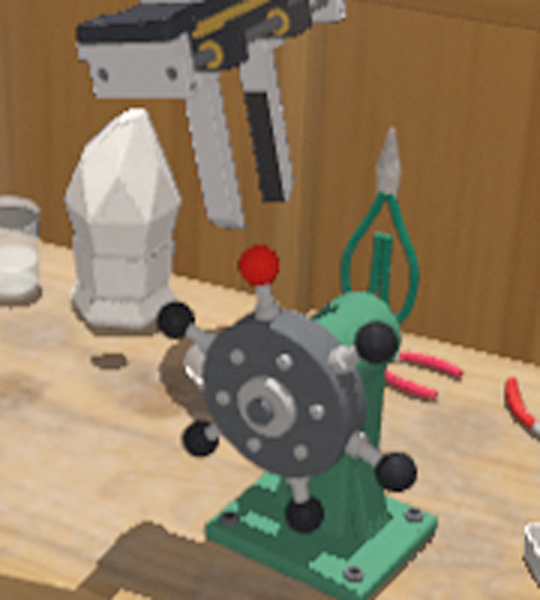

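The jaws sit over the red ball (260,265 in the crop), one in front and one behind. I'll go down and grip.

```bash
python3 -m inch '[0,-0.29,1.8,0,0,0,0.45, 0,0,1.8,0,0,0,0.45,0,0,1.74,0,0,0,0.45,0,0,0,0,0,0,0.45]' 45; python3 w.py 0.2385 0.069; python3 -m inch '[0,0,0,0,0,0,0.1,0,0,0,0,0,0,0.1,0,0,0,0,0,0,0.1,0,0,0,0,0,0,0.1]' 45; python3 w.py 0.2385 0.069
```

```text
time_s: 3.62
ee_pos: [0.582, -0.0421, 0.218]
eef_rot: [2.901, -0.001, -0.161]
force: [-0.6, 0.4, 0.2]
grip_width: 0.0424
t 3.62 tilt 13.8 ball ang 14.0 r 0.0891 ax -0.0003 F_XYZ [-0.64  0.26  0.19] m [-0.01  0.05 -0.03] tq -0.027 w 0.0424
[0.03 0.06 0.11] [ 0.002 -0.001 -0.003]
time_s: 4.12
ee_pos: [0.5831, -0.0421, 0.2193]
eef_rot: [2.901, -0.005, -0.161]
force: [5.5, 0.7, 3.9]
grip_width: 0.024
t 4.12 tilt 13.8 ball ang 13.9 r 0.0904 ax 0.0007 F_XYZ [5.34 1.52 3.87] m [ 0.14 -0.82  0.23] tq 0.103 w 0.024
[-0.08  0.03  0.24] [ 0.002 -0.004 -0.004]
```

```bash
python3 -m inch '[0,0,0,0,0,0,0.4,0,0,0.3,0,0,0,0.4,0,0,0.1,0,0,0,0.4]' 45; python3 w.py 0.2385 0.069; python3 -m inch '[0,0,0,0,0,0,0.1,0,0,0,0,0,0,0.1,0,0,0,0,0,0,0.1,0,0,0,0,0,0,0.1]' 45; python3 w.py 0.2385 0.069
```

```text
time_s: 4.5
ee_pos: [0.582, -0.0433, 0.214]
eef_rot: [2.901, -0.001, -0.162]
force: [-0.6, 0.2, 0.2]
grip_width: 0.0375
t 4.5 tilt 13.8 ball ang 13.9 r 0.085 ax -0.0001 F_XYZ [-0.66  0.12  0.23] m [0.07 0.07 0.03] tq 0.064 w 0.0375
[ 0.01  0.03 -0.3 ] [ 0.002 -0.001 -0.004]
time_s: 5.0
ee_pos: [0.5829, -0.0433, 0.2146]
eef_rot: [2.901, -0.004, -0.161]
force: [6.3, -1.8, -3.4]
grip_width: 0.024
t 5.0 tilt 13.8 ball ang 13.9 r 0.0855 ax 0.0007 F_XYZ [ 6.48 -0.79 -3.43] m [ 0.08 -0.96  0.27] tq 0.08 w 0.024
[-0.08  0.03 -0.25] [ 0.002 -0.003 -0.004]
```

```bash
python3 -m inch '[0,-0.27,0.005,-0.04,0,0,0.1,0,-0.54,0.02,-0.08,0,0,0.1]'>/dev/null; python3 w.py; for i in 1 2 3 4 5 6; do python3 -m inch '[0,-0.54,0.02,-0.08,0,0,0.1]'>/dev/null; python3 w.py; done; python3 -m inch '[0,0,0,0,0,0,0.1,0,0,0,0,0,0,0.1]'; python3 w.py
```

```text
t 5.25 tilt 20.8 ball ang 20.1 r 0.0856 ax 0.0008 F_XYZ [ 6.28 -5.79 -7.37] m [-0.46 -0.74  0.35] tq -0.261 w 0.0243
t 5.38 tilt 25.4 ball ang 25.1 r 0.0856 ax 0.0008 F_XYZ [ 6.09 -6.31 -8.36] m [-0.39 -0.83  0.45] tq -0.247 w 0.0243
t 5.5 tilt 30.0 ball ang 29.9 r 0.0856 ax 0.0009 F_XYZ [ 7.11 -6.9  -6.78] m [-0.31 -0.81  0.55] tq -0.132 w 0.0243
t 5.62 tilt 34.6 ball ang 34.5 r 0.0856 ax 0.0009 F_XYZ [ 6.15 -7.59 -6.85] m [-0.21 -0.8   0.64] tq -0.048 w 0.0242
t 5.75 tilt 39.2 ball ang 39.2 r 0.0856 ax 0.0009 F_XYZ [ 7.06 -9.19 -6.8 ] m [-0.22 -0.76  0.78] tq -0.028 w 0.0239
t 5.88 tilt 43.8 ball ang 43.8 r 0.0857 ax 0.001 F_XYZ [ 7.76 -9.94 -6.3 ] m [-0.15 -0.75  0.83] tq 0.034 w 0.024
t 6.0 tilt 48.3 ball ang 48.4 r 0.0857 ax 0.001 F_XYZ [ 8.2  -9.34 -6.21] m [-0.16 -0.67  0.95] tq -0.058 w 0.0242
time_s: 6.25
ee_pos: [0.5886, -0.0087, 0.1928]
eef_rot: [2.303, -0.003, -0.159]
force: [11.4, 1.3, -10.6]
grip_width: 0.0243
t 6.25 tilt 48.1 ball ang 49.6 r 0.0856 ax 0.001 F_XYZ [ 11.05   3.07 -10.59] m [ 1.98 -1.04  1.26] tq 1.308 w 0.0243
```

```bash
python3 -m inch '[0,0,0,0,0,0,0.1,0,0,0,0,0,0,0.1]'; python3 w.py; python3 -c "from station import ctrl;o=ctrl.get_obs();print(o)"
```

```text
time_s: 6.5
ee_pos: [0.5886, -0.0088, 0.1929]
eef_rot: [2.303, -0.003, -0.159]
force: [10.4, 2.5, -10.8]
grip_width: 0.0242
t 6.5 tilt 48.0 ball ang 49.5 r 0.0856 ax 0.001 F_XYZ [  9.9    4.15 -10.79] m [ 2.01 -1.    1.21] tq 1.286 w 0.0242
{'time_s': 6.5, 'qpos': array([ 0.24083674,  0.60928054,  1.31987652, -0.75606505,  1.60598763,
        0.53166812]), 'joint_vel': array([-0.00117341,  0.00019833, -0.00103121,  0.00033546,  0.00248825,
       -0.00031149]), 'tau': array([-1.09830894e+00, -7.33394980e+01, -3.25749564e+01, -2.58753486e+00,
        4.24175307e+00,  4.08850517e-02]), 'ee_pos': array([ 0.58864302, -0.00881191,  0.19287586]), 'eef_rot': array([ 2.30307156, -0.00291959, -0.15941601]), 'force': array([ 10.43406895,   2.53881345, -10.79375735]), 'moment': array([ 1.83147483, -1.30707802,  1.20950147]), 'grip_width': 0.024194039257349177}
```

```bash
cat > log.py <<'E'
from w import *
o,p,M=now(); u=-M[:,2]; th=np.arctan2(u@Y,u@Z); t=np.cos(th)*Y-np.sin(th)*Z
F=np.array(o["force"]); m=np.array(o["moment"]); g=p-.019*M[:,2]-C
a=np.arctan2(g@Y,g[2])
row=[o["time_s"],np.degrees(th),np.degrees(a),np.hypot(g@Y,g[2])*1e3,F@X,F@t,F@u,m@X,.2416*(F@t)-m@X,o["grip_width"]*1e3]
open("log.txt","a").write(" ".join("%.3f"%v for v in row)+"\n"); print(" ".join("%.2f"%v for v in row))
E
for i in $(seq 38); do python3 -m inch '[0,0.333,0.008,0.05,0,0,0.1]'>/dev/null; python3 log.py; done
```

```text
6.62 45.15 47.10 85.61 10.71 10.61 -7.18 1.85 0.72 24.40
6.75 42.23 43.84 85.62 8.45 8.40 -6.76 1.95 0.08 24.30
6.88 39.35 40.85 85.62 9.50 9.31 -5.81 1.88 0.37 24.43
7.00 36.49 37.96 85.60 9.63 9.01 -5.87 1.80 0.38 24.75
7.12 33.62 35.09 85.59 8.88 9.95 -6.56 1.78 0.63 24.07
7.25 30.76 32.23 85.57 8.92 10.02 -5.55 1.78 0.64 23.88
7.38 27.89 29.35 85.58 8.70 8.80 -6.07 1.69 0.44 24.24
7.50 25.03 26.49 85.58 9.58 9.20 -6.16 1.66 0.57 23.97
7.62 22.17 23.60 85.57 8.19 9.74 -5.71 1.58 0.77 23.96
7.75 19.30 20.75 85.53 7.89 8.52 -5.85 1.55 0.51 23.93
7.88 16.44 17.87 85.52 7.67 8.82 -5.10 1.61 0.52 24.04
8.00 13.57 15.00 85.51 7.61 7.89 -5.07 1.53 0.38 24.50
8.12 10.71 12.11 85.50 6.88 7.96 -4.91 1.42 0.50 24.30
8.25 7.85 9.24 85.51 6.57 7.40 -6.25 1.39 0.39 24.13
8.38 4.98 6.35 85.48 5.92 7.63 -4.75 1.33 0.51 24.22
8.50 2.12 3.48 85.44 6.38 7.52 -4.56 1.23 0.59 23.97
8.62 -0.74 0.59 85.48 5.99 8.09 -3.94 1.22 0.74 24.01
8.75 -3.60 -2.28 85.43 5.60 7.81 -3.97 1.16 0.73 24.04
8.88 -6.46 -5.17 85.45 5.66 7.28 -4.18 1.14 0.61 24.39
9.00 -9.33 -8.05 85.41 4.75 6.56 -4.95 1.09 0.49 23.91
9.12
[... 328 characters left out ...]
.55 24.22
9.88 -29.35 -28.30 85.34 2.68 5.32 -3.41 0.69 0.60 24.11
10.00 -32.21 -31.19 85.31 2.37 6.37 -3.06 0.61 0.93 24.19
10.12 -35.07 -34.10 85.29 2.59 4.82 -2.54 0.58 0.58 24.11
10.25 -37.93 -36.99 85.27 1.76 4.56 -1.99 0.58 0.53 24.13
10.38 -40.79 -39.90 85.26 1.51 5.37 -2.01 0.41 0.88 24.42
10.50 -43.65 -42.82 85.25 1.39 4.38 -2.11 0.47 0.58 24.42
10.62 -46.52 -45.81 85.22 1.45 4.32 -1.19 0.44 0.60 24.25
10.75 -49.40 -48.92 85.22 2.55 3.70 -1.21 0.40 0.49 23.88
10.88 -52.28 -51.96 85.22 2.27 4.53 0.22 0.30 0.79 24.40
11.00 -55.15 -54.95 85.19 3.26 3.79 0.59 0.30 0.62 24.17
11.12 -58.02 -57.89 85.19 3.62 4.47 0.70 0.28 0.80 24.02
11.25 -60.89 -60.79 85.16 3.99 3.62 0.43 0.21 0.67 24.27
```

```bash
sed -i 's/,o\["grip_width"\]\*1e3\]/,o["grip_width"]*1e3,m@t,m@u]/' log.py
python3 -m inch '[0,0,0,0,0,0,0.4,0,0,0,0,0,0,0.4,0,0,0,0,0,0,0.4]'>/dev/null; python3 log.py; python3 -m inch '[0,0,0,0,0,0,0.1,0,0,0,0,0,0,0.1,0,0,0,0,0,0,0.1,0,0,0,0,0,0,0.1]' >/dev/null; python3 log.py
for i in $(seq 38); do python3 -m inch '[0,-0.333,0.008,-0.05,0,0,0.1]'>/dev/null; python3 log.py; done
```

```text
11.62 -60.69 -60.52 84.79 0.12 0.62 -1.00 -0.46 0.61 37.81 0.01 0.00
12.12 -60.71 -60.45 84.90 2.69 1.20 -1.57 -0.28 0.57 24.11 -0.49 -0.03
12.25 -57.71 -58.75 84.90 5.43 -8.67 -3.78 -1.88 -0.21 24.05 -0.91 0.00
12.38 -54.77 -55.64 84.93 5.32 -8.43 -4.31 -1.85 -0.19 24.36 -0.94 -0.05
12.50 -51.90 -52.63 84.92 5.75 -8.01 -4.43 -1.78 -0.15 24.23 -0.93 -0.03
12.62 -49.03 -49.71 84.94 6.83 -7.99 -4.45 -1.77 -0.16 23.90 -0.96 0.01
12.75 -46.17 -46.83 84.99 6.01 -7.95 -4.14 -1.70 -0.22 24.02 -0.96 -0.05
12.88 -43.31 -43.92 84.98 6.60 -6.60 -5.51 -1.66 0.07 24.09 -0.98 0.01
13.00 -40.44 -41.02 85.00 6.54 -7.49 -5.20 -1.62 -0.19 23.94 -1.00 0.02
13.12 -37.58 -38.11 84.99 6.76 -5.98 -6.09 -1.59 0.14 24.26 -1.08 -0.05
13.25 -34.72 -35.23 85.01 7.40 -7.68 -6.02 -1.55 -0.31 24.14 -1.03 0.01
13.38 -31.85 -32.35 85.04 7.00 -6.55 -5.99 -1.47 -0.12 24.10 -1.01 -0.04
13.50 -28.99 -29.45 85.05 6.51 -6.64 -6.07 -1.46 -0.14 23.92 -1.12 0.02
13.62 -26.13 -26.56 85.07 6.88 -6.13 -6.84 -1.38 -0.11 24.73 -1.09 -0.01
13.75 -23.26 -23.68 85.08 8.79 -6.71 -7.33 -1.32 -0.30 24.18 -1.09 -0.05
13.88 -20.40 -20.78
[... 1039 characters left out ...]
5 22.55 22.41 85.31 9.21 -2.91 -9.33 -0.38 -0.32 24.44 -1.29 0.06
15.88 25.41 25.27 85.31 9.48 -3.36 -10.01 -0.33 -0.48 24.06 -1.26 0.12
16.00 28.27 28.14 85.36 8.71 -2.31 -9.63 -0.34 -0.22 24.16 -1.29 0.09
16.12 31.14 31.01 85.31 8.26 -2.57 -9.13 -0.25 -0.37 23.98 -1.30 0.10
16.25 34.00 33.88 85.33 9.07 -2.97 -9.72 -0.26 -0.46 24.06 -1.30 0.13
16.38 36.86 36.73 85.35 9.12 -2.48 -10.49 -0.20 -0.40 23.93 -1.28 0.14
16.50 39.73 39.61 85.36 9.38 -2.80 -10.11 -0.19 -0.49 24.14 -1.27 0.14
16.62 42.59 42.47 85.37 8.55 -2.24 -10.02 -0.16 -0.38 24.17 -1.28 0.17
16.75 45.45 45.34 85.38 8.79 -1.78 -10.05 -0.05 -0.38 23.86 -1.25 0.14
16.88 48.32 48.18 85.37 8.12 -1.87 -9.91 -0.06 -0.39 24.46 -1.31 0.19
```

```bash
python3 - <<'E'
import numpy as np
from scipy.optimize import least_squares
L=[list(map(float,l.split())) for l in open('log.txt')]
D=np.array([r[:8]+[0] for r in L]); 
d=np.where(D[:,0]<11.3,-1,1); ok=((D[:,0]>6.9)&(D[:,0]<11.3))|(D[:,0]>12.3)
th=np.radians(D[ok,2]); F=D[ok,5]; d=d[ok]; r=.088
for lin in (0,1):
  # F*r = -d*f + A sin(th-th0) + b
  f=lambda p: -d*p[2]+p[0]*np.sin(th-p[1])+lin*p[3]-F*r
  s=least_squares(f,[.4,-.4,.55,0]); J=s.jac[:,:3+lin]; cov=np.linalg.inv(J.T@J)*np.mean(s.fun**2)
  print(s.x,np.degrees(s.x[1]),np.degrees(cov[1,1]**.5),np.std(s.fun))
E
python3 -m inch '[0,0,0,0,0,0,0.1,0,0,0,0,0,0,0.45,0,0,0,0,0,0,0.45]'; python3 log.py; python3 -m inch '[0,0,-2.7,0,0,0,0.45,0,0,-2.7,0,0,0,0.45]'; python3 w.py
```

```text
[ 0.35369741 -0.40377295  0.5255529   0.        ] -23.1344861852281 1.0134523601851722 0.04291789735129884
[ 0.34532371 -0.29953205  0.52580073  0.03299501] -17.161922533794904 6.8384425656348355 0.04268177084869056
time_s: 17.25
ee_pos: [0.5878, -0.0094, 0.1946]
eef_rot: [2.301, -0.003, -0.162]
force: [-0.9, 1.3, -0.3]
grip_width: 0.0403
17.25 48.17 48.35 86.19 -1.09 0.98 0.66 0.27 -0.03 40.28 0.09 0.08
time_s: 17.5
ee_pos: [0.5942, 0.0307, 0.2312]
eef_rot: [2.301, -0.003, -0.162]
force: [0.7, -0.1, 0.5]
grip_width: 0.0423
t 17.5 tilt 48.2 ball ang 48.2 r 0.1408 ax 0.0003 F_XYZ [0.65 0.05 0.46] m [0.25 0.05 0.01] tq 0.292 w 0.0423
```

```bash
python3 -m inch '[0,2.15,0.19,0.1745,0,0,0.45,0,2.15,0.19,0.1745,0,0,0.45,0,2.15,0.19,0.1745,0,0,0.45,0,2.15,0.19,0.1745,0,0,0.45,0,2.15,0.19,0.1745,0,0,0.45,0,2.15,0.19,0.1745,0,0,0.45,0,2.15,0.19,0.1745,0,0,0.45,0,2.15,0.19,0.1745,0,0,0.45,0,2.15,0.19,0.1745,0,0,0.45,0,2.15,0.19,0.1745,0,0,0.45,0,2.15,0.19,0.1745,0,0,0.45,0,2.15,0.19,0.1745,0,0,0.45,0,0,0,0,0,0,0.45]'
python3 w.py -1.257 0.069; python3 - <<'E'
from h import *
from w import C,X,Y
for n in ("scene","top"):
    im,_=ctrl.camera(n)
    h=cv2.cvtColor(im,cv2.COLOR_RGB2HSV); m=((h[...,0]<6)|(h[...,0]>174))&(h[...,1]>200)&(h[...,2]>120)
    k,l,s,c=cv2.connectedComponentsWithStats(m.astype(np.uint8))
    for i in range(1,k):
        if s[i,4]<15: continue
        o,r=ray(n,c[i]); P=o+r*((C-o)@X)/(r@X)-C; a=np.hypot(P@Y,P[2])
        if abs(a-.088)<.03: print(n,c[i],s[i,4],np.degrees(np.arctan2(P@Y,P[2])),a)
    if n=="scene": cv2.imwrite("pics/s2.png",cv2.resize(im[110:350,240:480],None,fx=2.4,fy=2.4)[:,:,::-1])
E
```

```text
time_s: 19.12
ee_pos: [0.5595, -0.1774, 0.1822]
eef_rot: [-1.884, 0.005, -0.163]
force: [-0.7, 0.3, -0.6]
grip_width: 0.0423
t 19.12 tilt -72.1 ball ang -74.6 r 0.1433 ax -0.0012 F_XYZ [-0.79  0.18 -0.59] m [-0.44  0.01 -0.  ] tq -0.372 w 0.0423
[ 0.09 -0.64  5.52] [-0.001 -0.003 -0.006]
scene [324.62686567 225.01492537] 67 51.74398530875612 0.08865867994707499
```

View pics/s2.png

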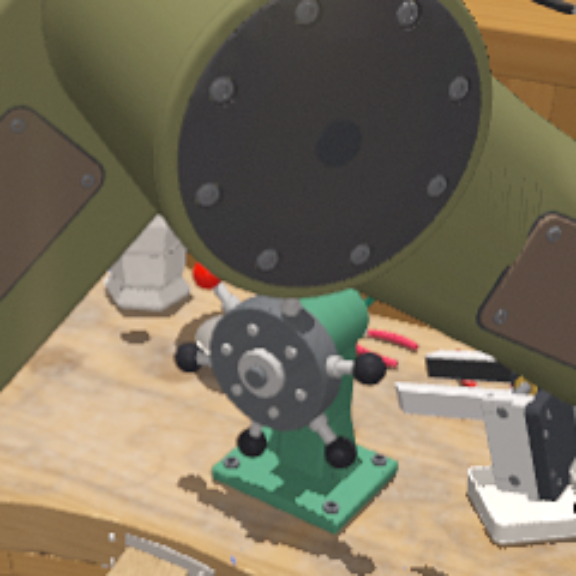

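The red ball (205,272 in the crop) is partly hidden by the arm. The gripper lines up with the right-hand ball (370,368), so I'll go in and grip it.

```bash
python3 -m inch '[0.09,-0.64,0,0,0,0,0.45,0,0,2,0,0,0,0.45,0,0,2,0,0,0,0.45,0,0,1.6,0,0,0,0.45,0,0,0,0,0,0,0.45]'; python3 w.py -1.257 0.069;  python3 -m inch '[0,0,0,0,0,0,0.1,0,0,0,0,0,0,0.1,0,0,0,0,0,0,0.1,0,0,0,0,0,0,0.1]' ; python3 w.py -1.257 .069
```

```text
time_s: 19.85
ee_pos: [0.5704, -0.121, 0.1746]
eef_rot: [-1.888, -0.002, -0.16]
force: [0.2, -0.2, 0.6]
grip_width: 0.0424
t 19.85 tilt -71.8 ball ang -69.3 r 0.0862 ax 0.0006 F_XYZ [ 0.24 -0.19  0.62] m [-0.49  0.04 -0.03] tq -0.528 w 0.0424
[-0.07  0.4  -0.18] [ 0.003 -0.002  0.001]
time_s: 20.35
ee_pos: [0.5696, -0.1229, 0.1749]
eef_rot: [-1.887, -0.001, -0.16]
force: [-9.0, 0.5, 1.9]
grip_width: 0.024
t 20.35 tilt -71.9 ball ang -69.5 r 0.0883 ax 0.0001 F_XYZ [-8.95 -0.9   1.93] m [-0.15  0.67  1.48] tq -0.248 w 0.024
[-0.02  0.38  0.02] [ 0.003 -0.002  0.001]
```

```bash
echo "#s3" >/dev/null; for i in $(seq 43); do python3 -m inch '[0,-0.345,0.009,-0.05,0,0,0.1]'>/dev/null; python3 log.py; done
```

```text
20.48 -68.95 -67.38 88.24 -6.58 -1.53 -2.73 -0.70 0.33 24.48 1.17 -0.07
20.60 -66.01 -64.18 88.31 -6.84 -2.75 -3.85 -0.74 0.08 24.19 1.15 -0.08
20.73 -63.15 -61.23 88.30 -5.37 -1.99 -5.90 -0.73 0.25 24.35 1.04 -0.08
20.85 -60.28 -58.36 88.36 -4.29 -2.14 -6.57 -0.70 0.19 23.86 0.92 -0.10
20.98 -57.42 -55.50 88.33 -4.92 -2.18 -8.26 -0.65 0.12 24.10 0.79 -0.09
21.10 -54.56 -52.67 88.36 -3.34 -1.34 -9.42 -0.70 0.38 23.69 0.72 -0.08
21.23 -51.70 -49.83 88.39 -1.89 -2.21 -10.65 -0.67 0.14 24.10 0.59 -0.09
21.35 -48.84 -47.00 88.39 -1.83 -2.72 -12.06 -0.64 -0.02 23.84 0.49 -0.09
21.48 -45.98 -44.17 88.42 -1.81 -0.84 -12.64 -0.61 0.41 24.05 0.39 -0.09
21.60 -43.12 -41.35 88.44 -0.80 -1.44 -14.57 -0.63 0.29 24.08 0.22 -0.04
21.73 -40.25 -38.53 88.47 0.48 -1.70 -15.94 -0.59 0.18 24.28 0.15 -0.06
21.85 -37.39 -35.72 88.47 0.35 -1.33 -15.56 -0.55 0.23 24.37 0.03 -0.06
21.98 -34.53 -32.93 88.49 0.59 -0.73 -16.49 -0.54 0.36 24.41 -0.11 -0.01
22.10 -31.66 -30.13 88.51 1.82 -1.19 -16.64 -0.53 0.24 24.29 -0.25 0.04
22.23 -28.80 -27.33 88.52 1.87 -1.59 -18.37 -0.47 0.09 23.86 -0.30 -0.04
22.35 -25.93 
[... 1287 characters left out ...]
.78 25.26 88.68 4.72 -2.56 -23.41 -0.27 -0.35 24.24 -0.70 0.05
24.73 28.65 28.01 88.69 4.86 -3.00 -22.61 -0.29 -0.43 24.05 -0.69 0.07
24.85 31.52 30.77 88.65 5.38 -3.44 -22.32 -0.23 -0.60 24.08 -0.62 0.06
24.98 34.39 33.51 88.69 4.19 -3.11 -22.55 -0.30 -0.45 24.42 -0.56 0.06
25.10 37.26 36.28 88.69 3.60 -2.73 -22.38 -0.28 -0.38 23.94 -0.39 0.05
25.23 40.13 39.06 88.67 3.90 -3.31 -22.67 -0.29 -0.50 23.70 -0.36 0.03
25.35 42.99 41.78 88.69 2.74 -4.18 -22.15 -0.24 -0.77 24.17 -0.27 0.07
25.48 45.86 44.54 88.66 2.68 -3.54 -21.02 -0.28 -0.57 24.23 -0.18 0.03
25.60 48.72 47.31 88.66 0.92 -4.30 -21.01 -0.30 -0.74 24.26 -0.08 0.05
25.73 51.59 50.08 88.67 0.79 -5.01 -20.58 -0.28 -0.93 24.23 0.09 0.08
```

```bash
cat > red.py <<'E'
from h import *
from w import C,X,Y
for n in ("scene","top"):
    im,_=ctrl.camera(n)
    h=cv2.cvtColor(im,cv2.COLOR_RGB2HSV); m=((h[...,0]<6)|(h[...,0]>174))&(h[...,1]>190)&(h[...,2]>90)
    k,l,s,c=cv2.connectedComponentsWithStats(m.astype(np.uint8))
    for i in range(1,k):
        if s[i,4]<15: continue
        o,r=ray(n,c[i]); P=o+r*((C-o)@X)/(r@X)-C; a=np.hypot(P@Y,P[2])
        if abs(a-.088)<.03: print(n,c[i],s[i,2:],np.degrees(np.arctan2(P@Y,P[2])),a)
    if n=="scene": cv2.imwrite("pics/s3.png",cv2.resize(im[110:350,240:480],None,fx=2.4,fy=2.4)[:,:,::-1])
E
python3 -m inch '[0,0,0,0,0,0,0.45,0,0,0,0,0,0,0.45,0,0,0,0,0,0,0.45]' >/dev/null; python3 w.py 0.873 .069; python3 red.py
```

```text
t 26.1 tilt 51.3 ball ang 50.1 r 0.0915 ax 0.0014 F_XYZ [ 0.38  0.71 -0.56] m [ 0.27  0.05 -0.05] tq 0.203 w 0.0422
[-0.14 -0.04  0.35] [ 0.023  0.    -0.005]
scene [344.37931034 294.74712644] [12 11 87] 167.97015974176782 0.09006839967359201
```

View pics/s3.png

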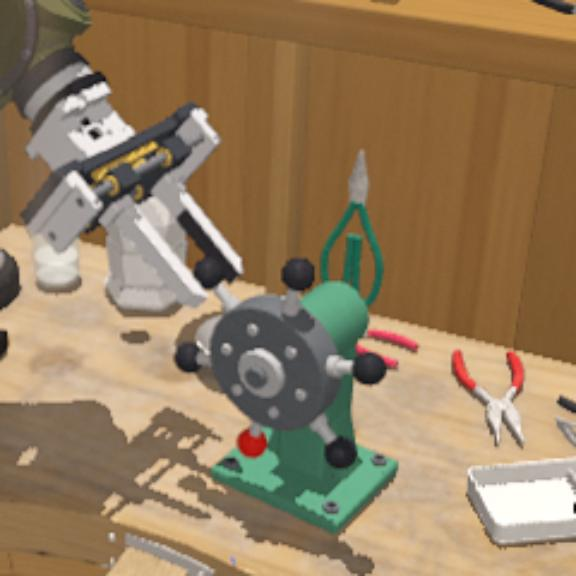

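```bash
python3 w.py 0.838 .068 | tail -1
```

```text
[-0.14  0.2   0.46] [ 0.058  0.    -0.005]
```

```bash
python3 -m inch '[-0.1,0.2,0.46,0.058,0,-0.005,0.45,0,0,0,0,0,0,0.45,0,0,0,0,0,0,0.45]' >/dev/null; python3 w.py 0.838 .068;python3 -m inch '[0,0,0,0,0,0,0.1,0,0,0,0,0,0,0.1,0,0,0,0,0,0,0.1,0,0,0,0,0,0,0.1]'>/dev/null ; python3 w.py 0.838 .068
for i in $(seq 28); do python3 -m inch '[0,0.34,0.009,0.05,0,0,0.1]'>/dev/null; python3 log.py; done
```

```text
t 26.57 tilt 48.1 ball ang 48.3 r 0.0868 ax 0.0002 F_XYZ [-1.4   0.17 -0.14] m [0.31 0.1  0.01] tq 0.296 w 0.0422
[-0.02  0.03 -0.02] [0.002 0.001 0.001]
t 27.07 tilt 48.0 ball ang 48.4 r 0.0867 ax 0.001 F_XYZ [ 8.28  0.31 -2.25] m [ 0.63 -0.86  1.05] tq 0.504 w 0.024
[-0.1   0.06 -0.03] [ 0.    -0.001  0.001]
27.20 45.09 46.22 86.71 8.90 5.72 -3.77 1.18 0.20 24.47 -1.43 0.09
27.32 42.16 43.05 86.73 7.35 6.26 -3.12 1.20 0.32 24.10 -1.32 0.06
27.45 39.29 40.11 86.70 7.64 5.19 -3.65 1.23 0.03 24.48 -1.26 0.12
27.57 36.42 37.24 86.69 7.76 5.94 -2.70 1.27 0.16 24.03 -1.22 0.11
27.70 33.56 34.38 86.70 7.78 6.19 -3.03 1.32 0.18 24.28 -1.18 0.08
27.82 30.69 31.51 86.66 7.47 6.90 -2.38 1.37 0.30 23.90 -1.13 0.01
27.95 27.82 28.68 86.68 6.81 6.45 -1.87 1.30 0.25 23.77 -1.06 0.10
28.07 24.95 25.81 86.67 6.22 6.47 -2.10 1.31 0.25 24.29 -1.06 0.04
28.20 22.08 22.95 86.65 5.93 7.36 -2.78 1.39 0.39 24.00 -0.96 0.07
28.32 19.21 20.10 86.63 4.89 8.03 -2.14 1.36 0.58 24.01 -0.87 0.03
28.45 16.35 17.25 86.61 4.41 7.19 -3.74 1.39 0.35 24.29 -0.84 0.04
28.57 13.48 14.40 86.60 4.31 7.87 -3.12 1.39 0.51 2
[... 410 characters left out ...]
.09
29.45 -6.60 -5.62 86.53 1.18 9.45 -2.65 1.49 0.80 24.12 -0.36 0.02
29.57 -9.46 -8.49 86.54 1.51 9.53 -2.51 1.45 0.85 24.14 -0.31 -0.04
29.70 -12.33 -11.36 86.52 1.40 9.20 -2.26 1.52 0.70 24.36 -0.29 0.03
29.82 -15.19 -14.23 86.49 -0.21 10.40 -2.16 1.51 1.00 23.74 -0.22 -0.04
29.95 -18.06 -17.10 86.48 0.98 10.40 -2.89 1.54 0.97 24.49 -0.15 0.00
30.07 -20.93 -19.97 86.44 0.29 9.79 -2.71 1.49 0.88 23.93 -0.12 -0.04
30.20 -23.79 -22.82 86.44 0.17 9.51 -2.98 1.52 0.77 24.25 -0.02 -0.07
30.32 -26.66 -25.71 86.44 -0.85 10.19 -2.55 1.50 0.97 24.48 0.03 -0.06
30.45 -29.53 -28.57 86.43 -1.48 10.34 -3.73 1.51 0.98 24.15 0.06 0.00
30.57 -32.39 -31.46 86.43 -1.23 10.88 -4.02 1.52 1.11 24.07 0.02 0.05
```

```bash
for i in $(seq 31); do python3 -m inch '[0,-0.34,0.009,-0.05,0,0,0.1]'>/dev/null; python3 log.py; done
```

```text
30.70 -29.30 -30.38 86.40 1.19 -1.90 -2.26 -0.55 0.09 24.41 -0.23 0.01
30.82 -26.32 -26.97 86.42 1.15 -1.52 -2.04 -0.59 0.22 24.38 -0.23 0.01
30.95 -23.44 -23.93 86.44 1.09 -2.29 -2.58 -0.60 0.05 23.93 -0.22 -0.04
31.07 -20.58 -21.00 86.45 1.08 -2.29 -3.29 -0.60 0.05 24.32 -0.22 -0.00
31.20 -17.71 -18.10 86.45 0.94 -2.24 -2.67 -0.66 0.12 23.82 -0.26 -0.04
31.32 -14.84 -15.23 86.49 2.14 -2.91 -1.89 -0.63 -0.07 24.18 -0.31 -0.00
31.45 -11.97 -12.34 86.47 1.32 -1.86 -1.43 -0.59 0.14 24.33 -0.32 -0.01
31.57 -9.11 -9.48 86.51 1.07 -2.97 -2.23 -0.65 -0.07 24.21 -0.32 0.01
31.70 -6.24 -6.61 86.51 2.02 -2.69 -1.93 -0.62 -0.03 24.38 -0.24 -0.01
31.82 -3.37 -3.75 86.53 1.69 -3.75 -2.12 -0.63 -0.28 24.07 -0.37 0.01
31.95 -0.51 -0.85 86.53 1.98 -2.90 -1.56 -0.65 -0.05 24.20 -0.31 0.02
32.08 2.36 2.00 86.55 2.23 -3.25 -2.28 -0.63 -0.15 23.99 -0.41 -0.00
32.20 5.23 4.86 86.61 2.43 -3.36 -1.81 -0.73 -0.08 24.07 -0.41 0.05
32.33 8.10 7.73 86.58 2.85 -3.99 -1.14 -0.69 -0.28 23.88 -0.44 0.03
32.45 10.96 10.61 86.56 3.15 -4.35 -1.25 -0.73 -0.32 24.42 -0.50 0.07
32.58 13.83 13.44 86.60 2.92 -4.29 -1.31 
[... 379 characters left out ...]

33.33 31.03 30.60 86.65 4.07 -6.01 -2.60 -0.83 -0.62 24.11 -0.70 0.08
33.45 33.89 33.46 86.70 4.46 -6.13 -2.70 -0.80 -0.68 24.24 -0.66 0.10
33.58 36.76 36.30 86.72 4.49 -5.90 -3.08 -0.86 -0.57 24.01 -0.73 0.08
33.70 39.62 39.18 86.71 4.96 -6.60 -3.12 -0.90 -0.70 24.23 -0.75 0.12
33.83 42.49 42.04 86.72 4.40 -6.11 -2.69 -0.97 -0.51 24.00 -0.83 0.17
33.95 45.36 44.89 86.72 4.56 -7.28 -3.07 -0.96 -0.80 24.23 -0.84 0.08
34.08 48.22 47.75 86.69 4.86 -7.19 -2.89 -0.97 -0.77 24.17 -0.93 0.14
34.20 51.08 50.60 86.73 6.48 -7.36 -3.07 -0.99 -0.79 24.29 -0.91 0.11
34.33 53.95 53.46 86.72 6.17 -6.84 -4.82 -1.03 -0.63 24.23 -0.94 0.10
34.45 56.81 56.33 86.75 5.24 -8.07 -3.55 -0.97 -0.97 24.18 -1.00 0.09
```

```bash
cat > fit.py <<'E'
import numpy as np
from scipy.optimize import least_squares
D=np.array([list(map(float,l.split()))[:8] for l in open('log.txt')])
t=D[:,0]
S1=(t>6.9)&(t<11.3); S2=(t>12.3)&(t<17); S3=(t>20.6)&(t<26); S4=(t>27.3)&(t<30.6); S5=(t>30.9)&(t<34.5)
free=np.array([[-72.1,-.44],[-71.8,-.49],[-60.7,-.46],[0,-.04],[13.8,.02],[48.2,.26],[51.3,.27],[48.1,.31]])
pb=np.polyfit(np.sin(np.radians(free[:,0])),free[:,1],2)
d=np.where(S1|S4,-1,1); psi=np.radians(D[:,2]+np.where(t>20,120,0)); psi[S3]-=np.radians(2.2)
F=D[:,5]; m=D[:,7]-np.polyval(pb,np.sin(np.radians(D[:,1]))); r=D[:,3]/1e3
def run(name,ok,tors,freeL=True):
    def f(p):
        tau=-d*p[2]+p[0]*np.sin(psi-p[1])
        return ((tau+tors*m)/(r+tors*p[3])+p[4]-F)[ok]
    fix=lambda q: np.r_[q[:3],q[3] if len(q)>3 else .15,0]
    q0=[.4,-.4,.55]+([.16] if tors else [])
    s=least_squares(lambda q:f(fix(q)),q0); c=np.linalg.inv(s.jac.T@s.jac)*np.mean(s.fun**2)
    print(name,tors,s.x.round(3),"red at bottom %.1f +- %.1f"%(np.degrees(s.x[1])+180,np.degrees(c[1,1]**.5)),"res",np.std(s.fun).round(2))
for tors in (0,1):
    run("12",S1|S2,tors); run("45",S4|S5,tors); run("1245",S1|S2|S4|S5,tors); run("all",S1|S2|S3|S4|S5,tors)
E
python3 fit.py
```

```text
12 0 [ 0.343 -0.407  0.509] red at bottom 156.7 +- 1.0 res 0.49
45 0 [ 0.411 -0.422  0.534] red at bottom 155.8 +- 1.0 res 0.44
1245 0 [ 0.372 -0.39   0.523] red at bottom 157.7 +- 0.7 res 0.52
all 0 [ 0.377 -0.333  0.507] red at bottom 160.9 +- 1.0 res 0.72
12 1 [18.273 -0.404 27.157  4.635] red at bottom 156.8 +- 1.1 res 0.49
45 1 [ 2.896 -0.424  3.734  0.692] red at bottom 155.7 +- 1.3 res 0.43
1245 1 [ 0.648 -0.397  0.897  0.234] red at bottom 157.2 +- 1.5 res 0.49
all 1 [ 0.349 -0.396  0.505  0.17 ] red at bottom 157.3 +- 2.2 res 0.5
```

```bash
python3 -m inch '[0,0.34,0.009,0.05,0,0,0.1,0,0.34,0.009,0.05,0,0,0.1,0,0.34,0.009,0.05,0,0,0.1,0,0.34,0.009,0.05,0,0,0.1,0,0.34,0.009,0.05,0,0,0.1,0,0.34,0.009,0.05,0,0,0.1,0,0.34,0.009,0.05,0,0,0.1,0,0,0,0,0,0,0.1,0,0,0,0,0,0,0.1]' 50 >/dev/null; python3 log.py; python3 red.py
```

```text
35.58 36.63 36.65 86.68 5.61 -1.30 0.50 0.01 -0.32 24.06 -1.04 0.08
scene [337.29885057 289.65517241] [12 11 87] 156.477517781187 0.09059431166180149
```

```bash
python3 -m inch '[0,0,0,0,0,0,0.1,0,0,0,0,0,0,0.1]' 50; python3 log.py; python3 -c "
from h import *
snap('scene','final')"
```

```text
time_s: 35.92
ee_pos: [0.5869, -0.0192, 0.2043]
eef_rot: [2.502, -0.001, -0.158]
force: [5.6, -1.3, 2.4]
grip_width: 0.0239
35.92 36.65 36.66 86.68 5.76 -1.78 1.65 -0.07 -0.36 23.94 -1.03 0.04
```

View pics/final.png

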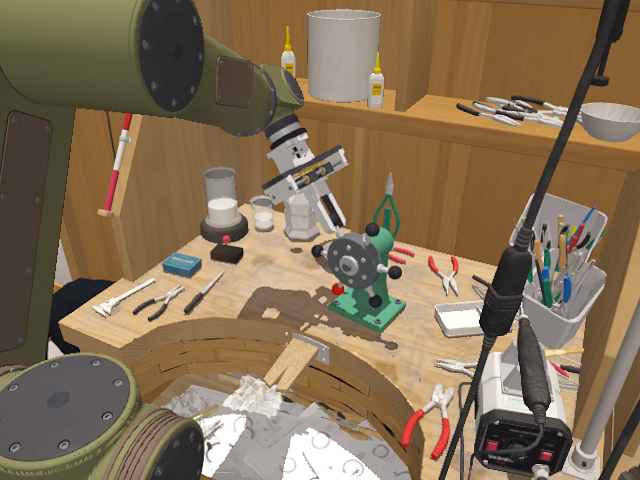

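The gripper holds a black ball at upper left (about 335,225), the red ball is at lower left (338,290), and the bench items look unmoved. I'm handing in.

```bash
python3 -c "
from station import ctrl
print(ctrl.hand_in())"
```

```text
the job is handed in; nothing more can be done
None
```

I found the heavy side and brought it to the bottom. At hand-in (about 36 s) the wheel was still and the gripper held a black ball at upper left with 50 N.

**How I found it:** I turned the wheel by the red ball, then by a second ball, and recorded the turning force in both directions.
- The clean sweeps near the top and near the bottom put the heavy side straight down with the red ball at 156.7° and 155.8° left of top. I aimed for about 156.3°.
- The friction came out at 0.51–0.53 N m, against the 0.56 given. The imbalance came out at 0.34–0.41 N m.

**Last checks:** The camera put the red ball at 156.5° and the arm pose gave 156.7°. The wheel did not move between my last two readings. The bench items look unmoved in the final picture, but I did not measure them.

**What disagreed:**
- **Off-centre grip:** One sweep was made with the ball gripped off-centre, which put a side load of up to 24 N on it. Including it moves the force-only estimate to about 161°, so I left it out.
- **Moment sensor:** Its zero shifted as the tool tilted, so I used force alone.

I would expect the heavy side to be within about 2–4° of straight down.

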